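# Make the laser safe and stand the alignment target in its beam line

## Task

First pull the black interlock plug up out of the laser controller and put it down in the shallow tray. Then take the alignment target (the tall post with the solid round plate) out of the rack and stand it on the square steel pedestal in front of the laser head, its plate facing the laser squarely and its small foot centred and wholly on the pedestal, and let go of it so that it stays standing still by itself. Do not let it fall over, and leave the lens post, the jar and the screwdriver where they are.

Things in the scene. Friction and masses are not known exactly. Their poses are not given: they have to be found in the camera images.
- controller: Laser controller, fixed white box 130 x 130 mm and 60 mm high, yaw varies. Origin: centre of its underside, z up. In the middle of its top is the square socket of the interlock plug, 32 mm deep.
- plug: Interlock plug, no cable: black grip 26 x 26 mm, 36 mm high, over a steel stem 15 mm square, 26 mm long; 70 g. Origin: centre of the grip's underside, at first on the controller's top; z up, x and y square to the grip's sides. Sprung balls hold the notched stem: pull straight up, about 6 to 10 N in the first 4 mm, then 2 to 5 N; the stem is clear when raised 26 mm.
- tray: Shallow open grey tray, fixed, 130 x 130 mm outside, 24 mm high, walls 4 mm, floor about 4 mm thick. Origin: centre of its underside. The plug may lie or stand in it any way.
- rack: Grey storage block, fixed, 80 mm (its x) x 220 mm (its y), 22 mm high. Origin: centre of its underside. Two square wells 32 mm wide and 12 mm deep at y = +60 and -60 mm; the target's foot stands in one and the lens post's in the other, either way round.
- target: Alignment target, 300 g (varies), top-heavy: steel foot 26 x 26 x 8 mm, 10 mm post, solid round plate 52 mm across and 16 mm thick, its centre 115 mm above the foot's underside (total 141 mm). Origin: centre of the foot's underside; z up; x is normal to the plate's ringed faces. Grip the plate from above across its thickness. Topples at about 8 degrees; pressed down, it pivots in the grip.
- lens: Lens post, a bystander in the rack's other well: the same foot and post but shorter (99 mm) with an open ring 54 mm across holding a clear lens. Origin: centre of the foot's underside. Leave it alone.
- laser_stage: Fixed stage. Origin: on the table under the pedestal's centre. Pedestal: square steel block 50 x 50 mm, flat top 30 mm above the table. Beam axis = y: the laser head (white box 70 x 150 mm, top 180 mm, aperture 145 mm above the table) is on the -y side, its front 140 mm from the pedestal's centre. The target faces it when the target's x (either way) is parallel to this y.
- pad_top (a point): Centre of the pedestal's top face, axes as laser_stage.
- jar: Closed jar 52 mm across and 75 mm high, a bystander. Origin: centre of its underside.
- driver: Screwdriver lying on the table, a bystander. Origin: centre of its underside.
Things that resemble listed ones, but are neither listed nor needed, are in the scene too. Of the things that look like the plug, the larger one is meant.

How it is judged:
By the outcome, as a careful person would: the job done as asked, in the order asked, and still so for the second after the job is handed in, with the robot touching nothing.
It also fails if it takes over 72 s, if anything falls off the work surface, if the arm or the gripper's body presses on something with over 40 N, if the wrist force passes 120 N, or if a joint passes its speed limit or range.

## Robot

A 7-joint arm with a two-finger parallel gripper is mounted at the origin on the work surface. World frame = base frame: x ahead of the robot, y to its left, z up, the work surface at z = 0. Lengths are in m, angles in rad, forces in N, time in s.
With the tool pointing down it reaches from about 0.4 to 0.925 m from the base axis. Payload 4.1 kg.
Tool frame: the origin (TCP) lies on the centre line of the jaws, within the pads' length; the fingertips stand 8 mm ahead of it and the grasp point (between the pads) lies 11 mm behind it; x points along the fingers, y is the direction in which the jaws open and shut, and the axes are right-handed (so a half turn about x gives the same grasp; the last joint's range is limited). The gripper opens to 85 mm and grips with 20 to 120 N. Pads are 22 mm wide; open, the fingers measure 114 mm over their backs; the gripper's body (76 mm by 85 mm) begins 54 mm behind the grasp point. The pads swing forward as they close: fully open they stand 13 mm farther back than shut.
Start: joints at [-1.205, 0.398, 0.045, 1.537, -0.019, 1.207, -0.051], TCP at [0.291, 0.581, 0.239] pointing down, gripper open.
Joint ranges: [-2.82, 2.82], [-0.49, 2.23], [-1.37, 1.46], [0, 2.46], [-1.36, 4.5], [0.23, 2], [-2.94, 2.94]. Speed limits (rad/s): [2.57, 2.57, 3.14, 3.14, 3.14, 3.14, 3.14].

## Interface

Orientations are given as a rotation vector (axis times angle).
In Python, from rig import * gives the robot as it stands. The module is installed in compiled form; this text tells all that it offers.
- The arm moves only by the tool play_rows, never from a script. Its argument "steps" is text: rows parted by semicolons, each of 7 numbers parted by spaces: the turn, a rotation vector about the tool's x, y, z in degrees, then the shift along the tool's x, y, z in m, then the closure, from 0 (fully open) to 1 (shut). In form: rx ry rz dx dy dz claw; .... A call has 1 to 20 rows; each row shifts and turns the commanded pose from where the row before left it, along the tool's axes as they then stand; what a row does not reach is not made up. A row lasts 1/10 s, in which the tool goes at most 50 mm and 8.59 degrees, less where a joint would pass 70% of its speed; a pose out of reach is approached as far as the arm can. A call is refused whole if a number of a shift passes 0.05 or a number of a turn 8.59, either way. A call with a gripper value outside its range is refused whole. The fingers move at their own pace and stop on an object; "squeeze" is the grip in N (left out, the last holds). Time passes only in rows, so rows that do not move let the fingers close. It gives the time, the measured TCP pose, the force and the opening at its end, in the units of the state.
- get_obs(): the state, without advancing time (a new reading comes with each control period).
- grab_frame(name): name is "side" or "top" or "wrist"; returns the picture (480x640x3 uint8, red, green, blue); there is no depth.
- camera_params(name): a dict with "fx", "fy", "cx", "cy" (pixels), "rvec" (rotation vector, rad) and "tvec" (3), from world to camera coordinates, as OpenCV has them; the wrist camera has in their place "mount" (4x4, takes a point from camera to tool coordinates, whose origin is the TCP and whose axes are the tool frame's). Camera axes: x right, y down, z forward; pixel columns grow to the right and rows downward; lengths in m; the calibration is good to about 2 mm. The wrist camera is an equidistant fisheye: a pixel r from the principal point sees the ray r / f radians off the axis. A picture is of the moment at which its call begins: read the wrist's pose just before it. camera_params takes no time and is no camera call.
- job_done(): hands the job in, once; it reports no verdict.
The state is a dict: "time": time; "qpos": joint angles; "joint_velocities": joint speeds; "tau": joint torques, N m; "tool_pos": TCP position; "ee_rot": TCP orientation; "wrist_force": force on the tool from outside, world axes, zero at the start; "ft_torque": the same for the moment, N m; "finger_gap": opening from 0.0 (shut) to 1.0 (fully open).
Only numpy, scipy, OpenCV 4.12 (cv2) and the standard library are available. Lean on these libraries where they do the work, as an engineer would, in place of code of your own. Each camera call takes 0.05 s, during which the arm holds its last target. There are 200 camera calls.

## Working session

There is one attempt and no reset: what is moved stays moved. The work goes in short steps, Python scripts to look and compute and a tool call to move; the robot and the scene stay as the last step left them, time stands still between calls to the robot, and variables do not carry over. Pictures are saved under pics/ and viewed, about 8 in all and at most 12, crops included, and the job is handed in when it is done.

Besides the shell and the picture viewer there is one more tool, called after "Emit:" by a JSON object that holds its "method" and its "body". play_rows: Moves the arm, as the interface text tells. Its arguments: {"type":"object","properties":{"steps":{"type":"string"},"squeeze":{"type":"number"}},"required":["steps"]}

```bash
mkdir -p pics; cat > h.py <<'E'
from rig import *
import numpy as np, cv2
from scipy.spatial.transform import Rotation as R
def save(n,img): cv2.imwrite('pics/'+n+'.png',img[:,:,::-1])
def ray(name,uv,obs=None):
    p=camera_params(name); u,v=uv
    if name=='wrist':
        a=np.array([(u-p['cx'])/p['fx'],(v-p['cy'])/p['fy']]); t=np.linalg.norm(a)
        d=np.array([*(np.sin(t)*a/max(t,1e-9)),np.cos(t)])
        M=np.array(p['mount']); Rt=R.from_rotvec(obs['ee_rot']).as_matrix()
        return np.array(obs['tool_pos'])+Rt@M[:3,3], Rt@M[:3,:3]@d
    Rc=cv2.Rodrigues(np.array(p['rvec'],float))[0]
    d=np.array([(u-p['cx'])/p['fx'],(v-p['cy'])/p['fy'],1.])
    return -Rc.T@np.array(p['tvec']).ravel(), Rc.T@d
def onz(name,uv,z,obs=None):
    o,d=ray(name,uv,obs); return o+d*(z-o[2])/d[2]
def tri(rays):
    A=np.zeros((3,3));b=np.zeros(3)
    for o,d in rays:
        d=d/np.linalg.norm(d);P=np.eye(3)-np.outer(d,d);A+=P;b+=P@o
    x=np.linalg.solve(A,b)
    return x,[np.linalg.norm(np.cross(x-o,d/np.linalg.norm(d))) for o,d in rays]
def proj(name,X,obs=None):
    p=camera_params(name)
    if name=='wrist':
        Rt=R.from_rotvec(obs['ee_rot']).as_matrix();M=np.array(p['mount'])
        c=M[:3,:3].T@(Rt.T@(np.array(X)-obs['tool_pos'])-M[:3,3])
        r=np.hypot(c[0],c[1]);t=np.arctan2(r,c[2]);return p['cx']+p['fx']*t*c[0]/r,p['cy']+p['fy']*t*c[1]/r
    c=cv2.Rodrigues(np.array(p['rvec'],float))[0]@np.array(X)+np.array(p['tvec']).ravel()
    return p['fx']*c[0]/c[2]+p['cx'],p['fy']*c[1]/c[2]+p['cy']
E
python3 - <<'E'
from h import *
o=get_obs();print(o)
for n in('top','side','wrist'):
    f=grab_frame(n);save(n+'0',f);print(n,camera_params(n))
    if n!='wrist':print(ray(n,(320,240)))
E
```

```text
{'time': 0.0, 'qpos': array([-1.20501764,  0.39920614,  0.04502223,  1.53788497, -0.01870694,
        1.2068828 , -0.0506847 ]), 'joint_velocities': array([ 2.98240357e-04, -7.36052200e-04, -6.35268047e-04,  2.44350703e-04,
       -1.60385249e-03, -1.31298330e-03,  8.02767287e-05]), 'tau': array([-3.26463942e-04, -4.75128543e+01,  1.36475980e+00, -2.54214442e+01,
        1.16449301e-02,  9.55980504e-03,  8.87338672e-06]), 'tool_pos': array([0.29104132, 0.58051137, 0.23825185]), 'ee_rot': array([ 0.36282214,  1.54024674, -0.36587972]), 'wrist_force': array([ 0.13289066,  0.50121133, -0.58686415]), 'ft_torque': array([-0.01602723, -0.01478339, -0.01384243]), 'finger_gap': 1.004958085397484}
top {'fx': 541.6444287844946, 'fy': 541.6444287844946, 'cx': 312.6726236817062, 'cy': 240.81542549435167, 'rvec': array([ 2.1681155 , -2.20896509,  0.12309587]), 'tvec': array([0.01269084, 0.5807175 , 1.15248206])}
(array([0.47847013, 0.03235247, 1.19817713]), array([ 0.08816324, -0.03944626, -0.99541776]))
side {'fx': 586.7999405308487, 'fy': 586.7999405308487, 'cx': 327.28575521264327, 'cy': 251.78746837547243, 'rvec': array([ 0.26595978, -2.73183881,  1.37768169]), 'tvec': array([0.56246711, 0.12415993, 1.27011462])}
(array([0.38969331, 1.03657414, 0.84772003]), array([ 0.15490551, -0.80039584, -0.57959336]))
wrist {'fx': 371.64829954431775, 'fy': 371.64829954431775, 'cx': 319.53822597852104, 'cy': 232.9204960578624, 'mount': array([[ 4.47872049e-05, -3.17440429e-01,  9.48278215e-01,
        -1.34119082e-01],
       [ 9.99999997e-01,  7.03262318e-05, -2.36880013e-05,
        -1.86814727e-03],
       [-5.91693042e-05,  9.48278213e-01,  3.17440431e-01,
        -8.32439735e-02],
       [ 0.00000000e+00,  0.00000000e+00,  0.00000000e+00,
         1.00000000e+00]])}
```

View pics/top0.png

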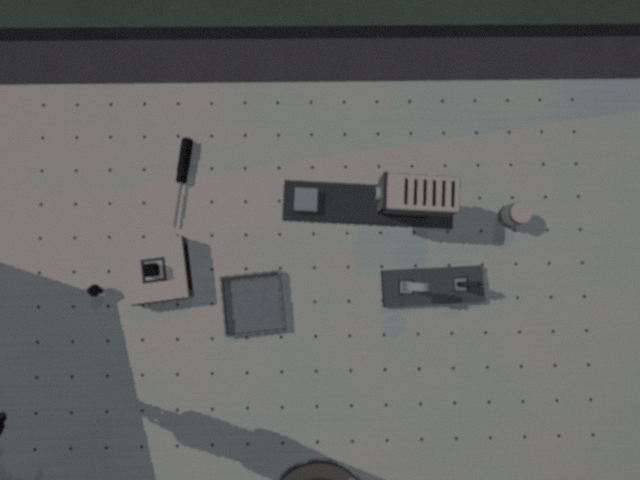

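View pics/side0.png

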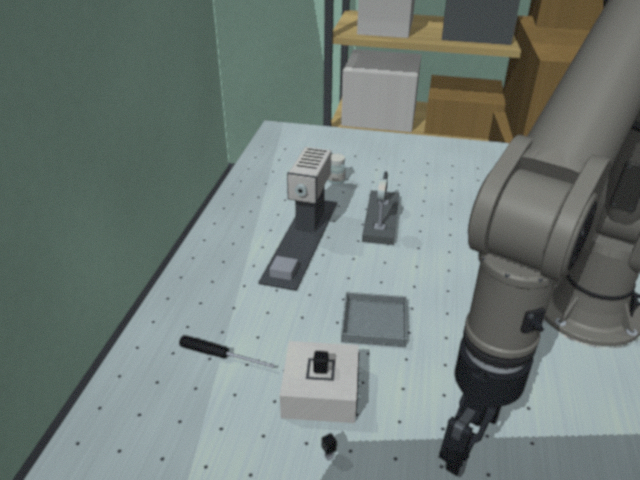

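Top view: controller at about (158,270) with a black plug at (152,269). Plug candidates are this one and a small black thing on the table at (95,290). The tray is at (255,303), pedestal (306,200), laser (420,195) and rack (434,286), with target candidates at (413,287) and (466,284). The jar is at (516,214) and the driver at (184,165). I'll check the choices in one close crop.

```bash
python3 - <<'E'
from h import *
t=cv2.imread('pics/top0.png')[:,:,::-1];s=cv2.imread('pics/side0.png')[:,:,::-1]
def c(im,x,y,w,h):return cv2.resize(im[y:y+h,x:x+w],(400,300),interpolation=cv2.INTER_CUBIC)
a=np.hstack([c(t,75,225,120,90),c(t,375,240,120,90)]);b=np.hstack([c(s,260,330,120,90),c(s,330,160,120,90)])
im=np.vstack([a,b]);im=np.clip(im.astype(float)*1.5,0,255).astype(np.uint8)
save('crop1',im)
E
```

```text
(no output)
```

View pics/crop1.png

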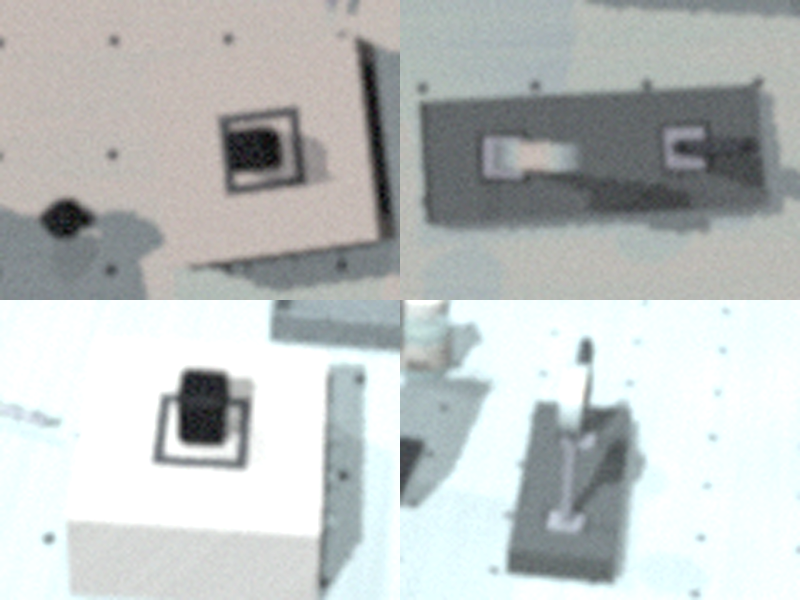

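Chosen plug: the larger one, in the controller's framed socket. The small one on the table is the decoy. Chosen target: the tall solid white plate over the foot at top px (406,287), which is the rack's left (+y) well. The dark open ring at (466,284) is the lens.

```bash
cat >> h.py <<'E'
def pose(o=None):
    o=o or get_obs();Rt=R.from_rotvec(o['ee_rot']).as_matrix();return np.array(o['tool_pos']),Rt
def plan(p,jaw=None,down=True):
    """tool-frame shift to world TCP p (present axes), and turn (deg, tool rotvec) to point down with jaw dir"""
    o=get_obs();t,Rt=pose(o)
    print('t',round(o['time'],2),'tcp',t.round(4),'x',Rt[:,0].round(4),'y',Rt[:,1].round(4),'F',np.round(o['wrist_force'],1),'gap',round(o['finger_gap'],3))
    print('shift',(Rt.T@(np.array(p)-t)).round(4))
    if jaw is not None:
        j=np.array([*jaw,0.])/np.linalg.norm(jaw); 
        for s in(1,-1):
            Y=s*j;X=np.array([0,0,-1.]);D=np.column_stack([X,Y,np.cross(X,Y)])
            print('turn',np.degrees(R.from_matrix(Rt.T@D).as_rotvec()).round(2), 'shift after turn',(D.T@(np.array(p)-t)).round(4))
E
python3 - <<'E'
from h import *
f=lambda x,y,ox,oy:(ox+x/3.3333,oy+y/3.3333)
fr=[f(*c,75,225) for c in((220,117),(297,107),(303,182),(228,192))]
P=np.array([onz('top',c,.06) for c in fr]);print('socket',P.round(4),P.mean(0))
print('plugtop',tri([ray('top',f(254,150,75,225)),ray('side',f(203,386-300,260,330))]))
print('tray',[onz('top',c,.024).round(3) for c in((223,276),(282,271),(288,331),(226,336))])
print('ped',[onz('top',c,.03).round(3) for c in((293,187),(319,187),(318,212),(293,212))])
print('foot',onz('top',f(105,158,375,240),.018),'lensfoot',onz('top',f(287,148,375,240),.018))
print('foot tri',tri([ray('top',f(105,158,375,240)),ray('side',f(166,220,330,160))]))
print('platetop',[onz('top',f(*c,375,240),.141) for c in((100,155),(178,155),(148,155))])
print('rack',[onz('top',c,.022).round(3) for c in((382,269),(484,265),(488,299),(384,306))])
print('stage',[onz('top',c,.005).round(3) for c in((284,181),(283,219))])
p=np.array([.48,.33,.30]);plan(p,(0,1));print(get_obs()['qpos'])
E
```

```text
socket [[0.5437 0.3619 0.06  ]
 [0.5491 0.3141 0.06  ]
 [0.5021 0.3101 0.06  ]
 [0.4968 0.3566 0.06  ]] [0.52293651 0.33569821 0.06      ]
plugtop (array([0.52195898, 0.3326269 , 0.08994315]), [np.float64(0.00044998257215382527), np.float64(0.00044998257215401067)])
tray [array([0.508, 0.197, 0.024]), array([0.517, 0.069, 0.024]), array([0.388, 0.059, 0.024]), array([0.38 , 0.191, 0.024])]
ped [array([0.699, 0.043, 0.03 ]), array([ 0.698, -0.014,  0.03 ]), array([ 0.643, -0.011,  0.03 ]), array([0.644, 0.044, 0.03 ])]
foot [ 0.47593076 -0.20096108  0.018     ] lensfoot [ 0.48010347 -0.32111867  0.018     ]
foot tri (array([ 0.47566132, -0.20108485,  0.01748944]), [np.float64(0.00026926402078803196), np.float64(0.00026926402078797184)])
platetop [array([ 0.47800422, -0.17376301,  0.141     ]), array([ 0.47710129, -0.21971818,  0.141     ]), array([ 0.4774488 , -0.20203169,  0.141     ])]
rack [array([ 0.517, -0.148,  0.022]), array([ 0.521, -0.372,  0.022]), array([ 0.447, -0.377,  0.022]), array([ 0.437, -0.15 ,  0.022])]
stage [array([0.718, 0.063, 0.005]), array([0.632, 0.066, 0.005])]
t 0.15 tcp [0.2912 0.5806 0.2385] x [-6.0e-04 -1.4e-03 -1.0e+00] y [ 0.4482  0.8939 -0.0015] F [-0.5  0.3  0.5] gap 1.002
shift [-0.0612 -0.1395  0.2811]
turn [-2.663e+01 -1.000e-02  8.000e-02] shift after turn [-0.0615 -0.2506  0.1888]
turn [1.5337e+02 1.1000e-01 2.0000e-02] shift after turn [-0.0615  0.2506 -0.1888]
[-1.20497105  0.39900689  0.04508441  1.53757591 -0.01870247  1.20690076
 -0.05071413]
```

```bash
python3 - <<'E'
from h import *
plan([.522,.334,.20],(-.111,.994))
E
```

```text
t 0.15 tcp [0.2912 0.5806 0.2385] x [-6.0e-04 -1.4e-03 -1.0e+00] y [ 0.4482  0.8939 -0.0015] F [-0.5  0.3  0.5] gap 1.002
shift [ 0.0387 -0.1169  0.3169]
turn [-3.3e+01 -2.0e-02  8.0e-02] shift after turn [ 0.0385 -0.2707  0.202 ]
turn [1.47e+02 1.10e-01 2.00e-02] shift after turn [ 0.0385  0.2707 -0.202 ]
```

Emit:
{"method": "play_rows", "body": {"steps": "0 0 0 0 -0.0117 0.032 0;0 0 0 0.003 -0.0117 0.032 0;0 0 0 0.005 -0.0117 0.032 0;0 0 0 0.005 -0.0117 0.032 0;0 0 0 0.005 -0.0117 0.032 0;0 0 0 0.005 -0.0117 0.032 0;0 0 0 0.005 -0.0117 0.032 0;0 0 0 0.005 -0.0117 0.032 0;0 0 0 0.005 -0.0117 0.032 0;0 0 0 0 -0.0116 0.029 0;-6.6 0 0 0 0 0 0;-6.6 0 0 0 0 0 0;-6.6 0 0 0 0 0 0;-6.6 0 0 0 0 0 0;-6.6 0 0 0 0 0 0;0 0 0 0 0 0 0;0 0 0 0 0 0 0;0 0 0 0 0 0 0"}}

```text
time: 1.95
tool_pos: [0.5223, 0.3344, 0.2012]
ee_rot: [-0.086, 1.569, 0.086]
wrist_force: [0.6, -0.0, -0.2]
finger_gap: 1.001
```

```bash
python3 - <<'E'
from h import *
plan([.522,.334,.20],(-.111,.994))
o=get_obs();f=grab_frame('wrist');save('w1',f);np.save('w1.npy',np.r_[o['tool_pos'],o['ee_rot']])
print(proj('wrist',[.522,.334,.096],o),proj('wrist',[.522,.334,.06],o))
E
```

```text
t 1.95 tcp [0.5223 0.3344 0.2012] x [-2.e-04 -2.e-04 -1.e+00] y [-1.093e-01  9.940e-01 -2.000e-04] F [ 0.6 -0.  -0.2] gap 1.001
shift [ 0.0012 -0.0004 -0.0003]
turn [-0.09 -0.01  0.01] shift after turn [ 0.0012 -0.0004 -0.0003]
turn [1.7991e+02 1.0000e-02 2.0000e-02] shift after turn [0.0012 0.0004 0.0003]
(np.float64(320.0439443341869), np.float64(237.94429884213918)) (np.float64(319.98811631547966), np.float64(222.5937858077833))
```

View pics/w1.png

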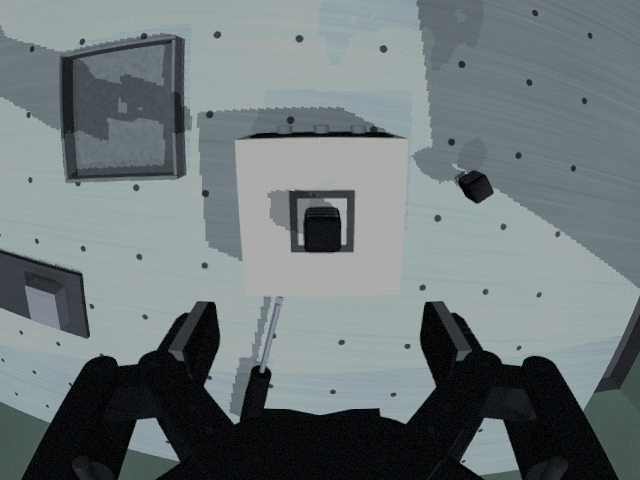

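The wrist picture shows the plug upright in the controller, with its top face about (306-341, 222-250). The socket frame is (291-354, 190-252), the tray is upper left and the small decoy is at (475,187).

```bash
python3 - <<'E'
from h import *
v=np.load('w1.npy');o=dict(tool_pos=v[:3],ee_rot=v[3:])
im=cv2.imread('pics/w1.png');g=cv2.cvtColor(im,6)
m=(g<45).astype(np.uint8);sub=m[195:260,295:350];n,l,st,ce=cv2.connectedComponentsWithStats(cv2.morphologyEx(sub,cv2.MORPH_OPEN,np.ones((5,5))))
print(st+np.array([295,195,0,0,0]),ce+[295,195])
P=np.array([onz('wrist',c,.06,o) for c in((291,191),(354,190),(353,251),(292,251))]);print('socket',P.round(4),P.mean(0))
P=np.array([onz('wrist',c,.06,o) for c in((236,139),(407,138),(401,297),(246,295))]);print('ctrl',P.round(4),P.mean(0))
P=np.array([onz('wrist',c,.096,o) for c in((306,223),(341,223),(340,250),(307,250))]);print('plug',P.round(4),P.mean(0))
print(tri([ray('wrist',(323.5,236.5),o),ray('top',(151.2,270)),ray('side',(320.9,355.5))]))
P=np.array([onz('wrist',c,.024,o) for c in((62,56),(183,36),(185,177),(67,181))]);print('tray',P.round(4),P.mean(0))
E
```

```text
[[ 295  195   55   65 2084]
 [ 304  207   37   45 1491]] [[322.1353167  224.59932821]
 [321.81086519 230.35546613]]
socket [[0.4995 0.3094 0.06  ]
 [0.4935 0.3568 0.06  ]
 [0.5426 0.3627 0.06  ]
 [0.5479 0.3144 0.06  ]] [0.52087512 0.33584727 0.06      ]
ctrl [[0.4637 0.2645 0.06  ]
 [0.4489 0.3914 0.06  ]
 [0.5801 0.4099 0.06  ]
 [0.5924 0.2787 0.06  ]] [0.52127146 0.33611532 0.06      ]
plug [[0.5124 0.3234 0.096 ]
 [0.5099 0.3469 0.096 ]
 [0.5293 0.3487 0.096 ]
 [0.5318 0.326  0.096 ]] [0.52082868 0.3362465  0.096     ]
(array([0.52193424, 0.33417814, 0.09162241]), [np.float64(0.002269566940746598), np.float64(0.0020457322876832125), np.float64(0.0005532585584242102)])
tray [[0.39   0.0681 0.024 ]
 [0.3789 0.2006 0.024 ]
 [0.5036 0.2119 0.024 ]
 [0.5155 0.0782 0.024 ]] [0.44701637 0.13970016 0.024     ]
```

Emit:
{"method": "play_rows", "body": {"steps": "0 0 0 0.02 0.0018 -0.0011 0;0 0 0 0.03 0 0 0;0 0 0 0.03 0 0 0;0 0 0 0.025 0 0 0;0 0 0 0.015 0 0 0;0 0 0 0.009 0 0 0;0 0 0 0 0 0 0;0 0 0 0 0 0 1;0 0 0 0 0 0 1;0 0 0 0 0 0 1;0 0 0 0 0 0 1;0 0 0 0 0 0 1;0 0 0 0 0 0 1;0 0 0 0 0 0 1;0 0 0 0 0 0 1;0 0 0 0 0 0 1", "squeeze": 60}}

```text
time: 3.6
tool_pos: [0.5216, 0.3366, 0.0732]
ee_rot: [-0.087, 1.568, 0.088]
wrist_force: [-0.9, -0.2, 5.4]
finger_gap: 0.296
```

Emit:
{"method": "play_rows", "body": {"steps": "0 0 0 -0.002 0 0 1;0 0 0 -0.002 0 0 1;0 0 0 -0.002 0 0 1;0 0 0 -0.003 0 0 1;0 0 0 -0.005 0 0 1;0 0 0 -0.005 0 0 1;0 0 0 -0.006 0 0 1;0 0 0 -0.008 0 0 1;0 0 0 -0.01 0 0 1;0 0 0 -0.015 0 0 1;0 0 0 -0.02 0 0 1;0 0 0 -0.02 0 0 1;0 0 0 0 0 0 1;0 0 0 0 0 0 1"}}

```text
time: 5.0
tool_pos: [0.5212, 0.3363, 0.171]
ee_rot: [-0.087, 1.568, 0.088]
wrist_force: [-0.1, -0.8, -1.8]
finger_gap: 0.295
```

```bash
python3 - <<'E'
from h import *
plan([.448,.133,.17])
f=grab_frame('wrist');save('w2',cv2.resize(f[150:400,180:460],(560,500)))
E
```

```text
t 5.0 tcp [0.5212 0.3363 0.171 ] x [ 1.e-03  8.e-04 -1.e+00] y [-1.110e-01  9.938e-01  7.000e-04] F [-0.1 -0.8 -1.8] gap 0.295
shift [ 0.0007 -0.1939 -0.0953]
```

View pics/w2.png

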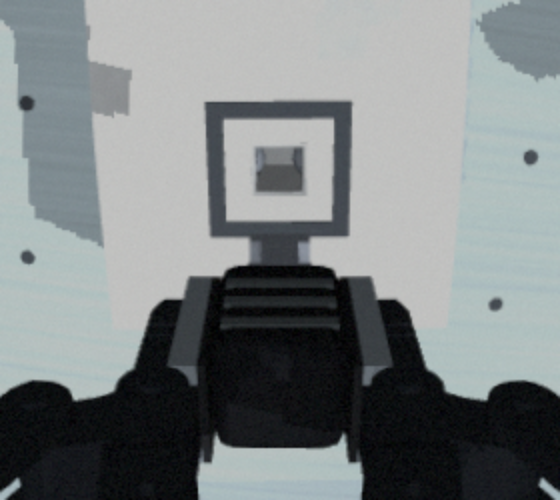

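The plug is out: the socket at (280,165) is empty and the plug is in the jaws. Next is the tray.

Emit:
{"method": "play_rows", "body": {"steps": "0 0 0 0 -0.012 -0.006 1;0 0 0 0 -0.025 -0.0125 1;0 0 0 0 -0.03 -0.015 1;0 0 0 0 -0.035 -0.017 1;0 0 0 0 -0.035 -0.017 1;0 0 0 0 -0.03 -0.015 1;0 0 0 0 -0.018 -0.009 1;0 0 0 0.01 -0.009 -0.004 1;0 0 0 0.025 0 0 1;0 0 0 0.03 0 0 1;0 0 0 0.025 0 0 1;0 0 0 0.015 0 0 1;0 0 0 0.01 0 0 1;0 0 0 0.006 0 0 1;0 0 0 0.004 0 0 1;0 0 0 0 0 0 1;0 0 0 0 0 0 1"}}

```text
time: 6.75
tool_pos: [0.4482, 0.133, 0.0458]
ee_rot: [-0.087, 1.568, 0.088]
wrist_force: [0.3, -0.5, 0.1]
finger_gap: 0.294
```

Emit:
{"method": "play_rows", "body": {"steps": "0 0 0 0.0015 0 0 1;0 0 0 0.001 0 0 1;0 0 0 0 0 0 1;0 0 0 0 0 0 0.8;0 0 0 0 0 0 0.6;0 0 0 0 0 0 0.4;0 0 0 0 0 0 0;0 0 0 0 0 0 0;0 0 0 0 0 0 0;0 0 0 -0.01 0 0 0;0 0 0 -0.02 0 0 0;0 0 0 -0.04 0 0 0;0 0 0 -0.04 0 0 0;0 0 0 -0.04 0 0 0;0 0 0 -0.04 0 0 0;0 0 0 0 0 0 0"}}

```text
time: 8.35
tool_pos: [0.4513, 0.134, 0.2393]
ee_rot: [-0.083, 1.557, 0.091]
wrist_force: [0.2, 0.1, -1.0]
finger_gap: 1.003
```

```bash
python3 - <<'E'
from h import *
o=get_obs();f=grab_frame('wrist');save('w3',f);np.save('w3.npy',np.r_[o['tool_pos'],o['ee_rot']])
plan([.477,-.201,.24],(1,0.03));print(o['qpos'].round(2))
print(proj('wrist',[.671,.016,.03],o),proj('wrist',[.477,-.201,.141],o))
E
```

```text
t 8.4 tcp [0.4496 0.1334 0.2364] x [ 0.0069  0.0033 -1.    ] y [-0.1109  0.9938  0.0025] F [-0.4  0.4 -0.8] gap 1.005
shift [-0.0045 -0.3354 -0.0098]
turn [94.65  0.2  -0.45] shift after turn [-0.0036  0.0174  0.3351]
turn [-85.35   0.44   0.19] shift after turn [-0.0036 -0.0174 -0.3351]
[-0.51  0.07  0.14  1.96 -0.01  1.1   1.31]
(np.float64(203.2899225653712), np.float64(366.0434102006861)) (np.float64(-32.25955218836816), np.float64(226.96266679411613))
```

View pics/w3.png

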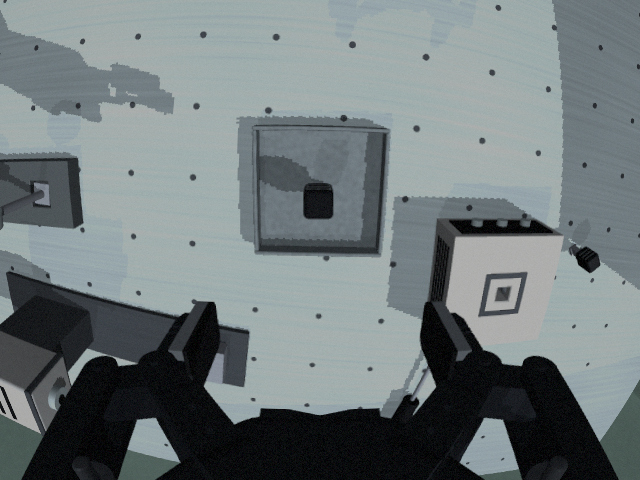

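The plug stands in the tray at (318,200), and the socket is empty. On the way to the target I'll view the pedestal from nearby with the gripper empty.

Emit:
{"method": "play_rows", "body": {"steps": "0 0 0 -0.003 -0.015 0.017 0;0 0 0 -0.003 -0.024 0.028 0;0 0 0 -0.003 -0.03 0.035 0;0 0 0 -0.003 -0.03 0.035 0;0 0 0 -0.002 -0.024 0.028 0;0 0 0 0 -0.012 0.013 0;3.2 0 0 0 0 0 0;3.2 0 0 0 0 0 0;0 0 0 0 0 0 0;0 0 0 0 0 0 0;0 0 0 0 0 0 0;0 0 0 0 0 0 0"}}

```text
time: 9.6
tool_pos: [0.6175, 0.016, 0.2467]
ee_rot: [0.0, 1.571, 0.0]
wrist_force: [0.2, -0.2, -1.2]
finger_gap: 0.997
```

```bash
python3 - <<'E'
from h import *
o=get_obs();f=grab_frame('wrist');save('w4',f);np.save('w4.npy',np.r_[o['tool_pos'],o['ee_rot']])
plan([.477,-.201,.26],(1,0.03))
print(proj('wrist',[.671,.016,.03],o))
save('w4c',cv2.resize(f[200:400,170:440],(810,600),interpolation=cv2.INTER_CUBIC)[:,:800])
E
```

```text
t 9.65 tcp [0.6175 0.016  0.2468] x [-1.e-04  2.e-04 -1.e+00] y [-1.e-04  1.e+00  2.e-04] F [ 0.3 -0.1  0.7] gap 0.998
shift [-0.0132 -0.217  -0.1406]
turn [ 8.829e+01 -1.000e-02 -0.000e+00] shift after turn [-0.0132 -0.147   0.2127]
turn [-9.171e+01  0.000e+00 -1.000e-02] shift after turn [-0.0132  0.147  -0.2127]
(np.float64(320.4246598650815), np.float64(251.65439150759823))
```

View pics/w4c.png

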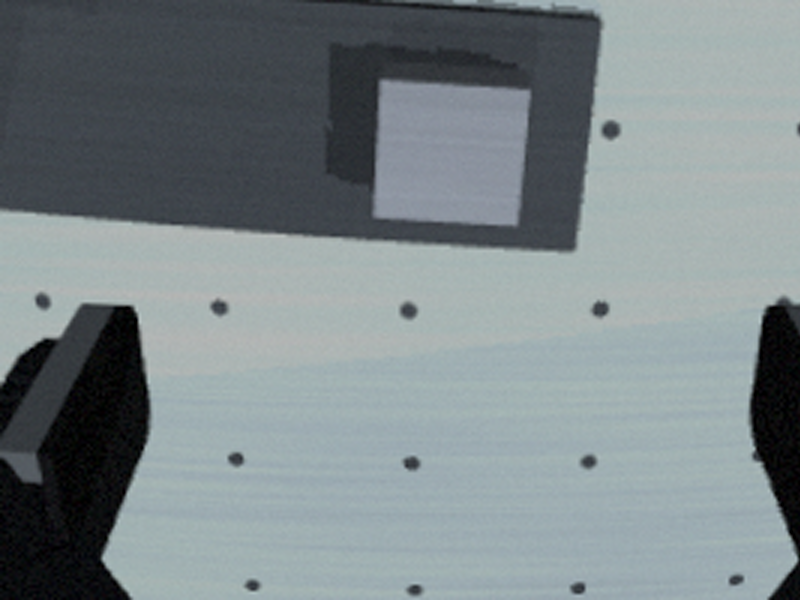

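The pedestal's top face shows in the crop at corners (379,78), (530,90), (519,227), (373,217). I'll compute the corners by contour and cross-check the height with the top view.

```bash
python3 - <<'E'
from h import *
v=np.load('w4.npy');o=dict(tool_pos=v[:3],ee_rot=v[3:])
im=cv2.imread('pics/w4.png');hsv=cv2.cvtColor(im,cv2.COLOR_BGR2HSV);g=cv2.cvtColor(im,6)
def quad(g,roi,thr):
    x,y,w,h=roi;m=(cv2.resize(g[y:y+h,x:x+w],None,fx=4,fy=4,interpolation=cv2.INTER_CUBIC)>thr).astype(np.uint8)
    cs=cv2.findContours(m,0,1)[0];c=max(cs,key=cv2.contourArea)
    q=cv2.approxPolyDP(c,0.05*cv2.arcLength(c,True),True).reshape(-1,2)
    return (q+.5)/4-.5+[x,y]
q=quad(g,(288,216,60,66),120);print(q)
P=np.array([onz('wrist',c,.03,o) for c in q]);print(P.round(4),P.mean(0),np.linalg.norm(np.diff(P,axis=0),axis=1))
t=cv2.cvtColor(cv2.imread('pics/top0.png'),6);qt=quad(t,(287,184,36,32),100);print('top',qt);T=np.array([onz('top',c,.03) for c in qt]);print(T.round(4),T.mean(0))
for c in q:
    X=onz('wrist',c,.03,o); k=np.argmin(np.linalg.norm(T-X,axis=1)); print(tri([ray('wrist',c,o),ray('top',qt[k])]))
# stage edges, z~? long edge near
E
```

```text
[[297.125 226.625]
 [294.375 270.875]
 [341.375 274.375]
 [345.875 230.125]]
[[ 0.6444 -0.0071  0.03  ]
 [ 0.6924 -0.011   0.03  ]
 [ 0.6964  0.0378  0.03  ]
 [ 0.648   0.0413  0.03  ]] [0.67033188 0.01525589 0.03      ] [0.0481991  0.04893957 0.04851075]
top [[295.875 188.125]
 [295.125 207.625]
 [314.625 209.625]
 [315.875 189.125]]
[[ 0.6965  0.0364  0.03  ]
 [ 0.6536  0.0387  0.03  ]
 [ 0.6485 -0.0036  0.03  ]
 [ 0.6936 -0.0073  0.03  ]] [0.67306029 0.01605245 0.03      ]
(array([ 0.65096603, -0.00628722,  0.01044981]), [np.float64(0.0020997913557298424), np.float64(0.0020997913557298524)])
(array([ 0.69378318, -0.00923738,  0.02766621]), [np.float64(0.001920579841172355), np.float64(0.0019205798411723537)])
(array([0.69618306, 0.03705844, 0.03089398]), [np.float64(0.0007148894660581535), np.float64(0.0007148894660581668)])
(array([0.65605407, 0.04089658, 0.00803574]), [np.float64(0.0022077089805308025), np.float64(0.002207708980530828)])
```

Emit:
{"method": "play_rows", "body": {"steps": "0 0 0 -0.003 -0.01 -0.007 0;0 0 0 -0.005 -0.025 -0.016 0;0 0 0 -0.005 -0.04 -0.026 0;0 0 0 0 -0.04 -0.026 0;0 0 0 0 -0.04 -0.026 0;0 0 0 0 -0.03 -0.02 0;0 0 0 0 -0.02 -0.013 0;0 0 0 0 -0.012 -0.007 0;8.5 0 0 0 0 0 0;8.5 0 0 0 0 0 0;8.5 0 0 0 0 0 0;8.5 0 0 0 0 0 0;8.5 0 0 0 0 0 0;8.5 0 0 0 0 0 0;8.5 0 0 0 0 0 0;8.5 0 0 0 0 0 0;8.5 0 0 0 0 0 0;8.5 0 0 0 0 0 0;3 0 0 0 0 0 0;0 0 0 0 0 0 0"}}

```text
time: 11.65
tool_pos: [0.4768, -0.2005, 0.2598]
ee_rot: [1.183, 1.226, -1.182]
wrist_force: [0.1, 0.3, -1.0]
finger_gap: 1.002
```

```bash
python3 - <<'E'
from h import *
o=get_obs();f=grab_frame('wrist');save('w5',f);np.save('w5.npy',np.r_[o['tool_pos'],o['ee_rot']])
plan([.477,-.201,.26],(1,0.03))
print(proj('wrist',[.477,-.201,.141],o))
E
```

```text
t 11.7 tcp [ 0.4768 -0.2006  0.2599] x [ 3.e-04  3.e-04 -1.e+00] y [9.993e-01 3.670e-02 3.000e-04] F [-0.1  1.   1.2] gap 1.003
shift [-0.0001  0.0002  0.0004]
turn [ 0.38 -0.02 -0.01] shift after turn [-0.0001  0.0002  0.0004]
turn [-1.7962e+02  2.0000e-02 -2.0000e-02] shift after turn [-0.0001 -0.0002 -0.0004]
(np.float64(322.97789296486775), np.float64(228.4164359375011))
```

View pics/w5.png

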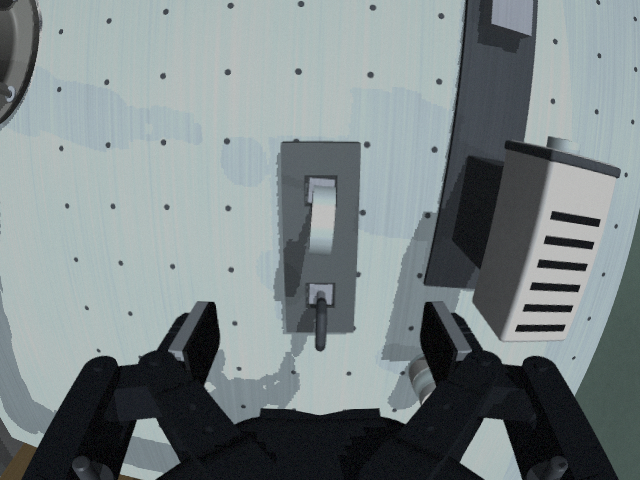

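The plate is edge-on at about (322,185-255) over its foot at (321,185), in line with the jaws. The lens ring is at (320,300). Now its centre, yaw and height, plus the stage yaw from the base's long edges.

```bash
python3 - <<'E'
from h import *
v=np.load('w5.npy');o=dict(tool_pos=v[:3],ee_rot=v[3:])
im=cv2.imread('pics/w5.png').astype(int);g=im.max(2)
xs=[];
for r in range(196,254,4):
    c=np.where(g[r,285:355]>110)[0]+285
    # largest run
    sp=np.split(c,np.where(np.diff(c)>1)[0]+1);s=max(sp,key=len)
    print(r,s[0],s[-1],end=' | ')
    xs.append((r,s[0],s[-1]))
print()
yc,xc=-.201,.477
for it in range(3):
    pts=[]
    for r,a,b in xs:
        u=(a+b)/2; z=.141
        for k in range(5):
            X=onz('wrist',(u,r),z,o); z=.115+np.sqrt(max(.026**2-(X[1]-yc)**2,0))
        pts.append(np.r_[X,onz('wrist',(b,r),z,o)[0]-onz('wrist',(a,r),z,o)[0]])
    pts=np.array(pts)
print(pts.round(4)); k=slice(1,-2);print('x=a*y+b',np.polyfit(pts[k,1],pts[k,0],1),'x at yc',np.polyval(np.polyfit(pts[k,1],pts[k,0],1),yc))
print('rack corners',[onz('wrist',c,.022,o).round(4) for c in((281,143),(359,143),(354,331),(286,331))])
print('foot corners',[onz('wrist',c,.018,o).round(4) for c in((309,178),(335,178))])
print('cam',ray('wrist',(320,240),o)[0])
v=np.load('w4.npy');o4=dict(tool_pos=v[:3],ee_rot=v[3:])
f=lambda x,y:(170+x/3,200+y/3)
A=[onz('wrist',f(*c),.01,o4) for c in((0,210),(250,230),(575,250),(600,15))];print('stage edge w4',np.round(A,4),[np.degrees(np.arctan2(-(p-q)[0],-(p-q)[1])) for p,q in((A[2],A[0]),(A[2],A[1]))],np.degrees(np.arctan2(A[2][1]-A[3][1],A[2][0]-A[3][0])))
A=[onz('wrist',c,.01,o) for c in((467,30),(447,150),(425,285))];print('w5',np.round(A,4))
E
```

```text
196 308 335 | 200 313 335 | 204 312 335 | 208 312 335 | 212 312 335 | 216 312 335 | 220 311 334 | 224 311 334 | 228 311 333 | 232 310 333 | 236 310 333 | 240 310 332 | 244 310 332 | 248 309 331 | 252 311 330 | 
[[ 0.4752 -0.1798  0.1302  0.0196]
 [ 0.4771 -0.1821  0.1329  0.0159]
 [ 0.4768 -0.1845  0.1351  0.0165]
 [ 0.4769 -0.187   0.1369  0.0164]
 [ 0.477  -0.1896  0.1383  0.0164]
 [ 0.477  -0.1922  0.1395  0.0164]
 [ 0.4764 -0.195   0.1403  0.0164]
 [ 0.4765 -0.1978  0.1408  0.0164]
 [ 0.4763 -0.2007  0.141   0.0157]
 [ 0.476  -0.2038  0.1409  0.0165]
 [ 0.4762 -0.207   0.1403  0.0166]
 [ 0.4759 -0.2105  0.1392  0.016 ]
 [ 0.4761 -0.2142  0.1374  0.0162]
 [ 0.4755 -0.2186  0.1342  0.0164]
 [ 0.4761 -0.2247  0.1268  0.0147]]
x=a*y+b [0.03617274 0.4836474 ] x at yc 0.47637668219905865
rack corners [array([ 0.4343, -0.1511,  0.022 ]), array([ 0.5121, -0.1483,  0.022 ]), array([ 0.5216, -0.366 ,  0.022 ]), array([ 0.4406, -0.3689,  0.022 ])]
foot corners [array([ 0.4632, -0.1867,  0.018 ]), array([ 0.4898, -0.1858,  0.018 ])]
cam [ 0.47161997 -0.11988994  0.39398387]
stage edge w4 [[ 0.7062 -0.1594  0.01  ]
 [ 0.7122 -0.0599  0.01  ]
 [ 0.7201  0.0607  0.01  ]
 [ 0.6304  0.0659  0.01  ]] [np.float64(-176.38017039910116), np.float64(-176.2641980805282)] -3.341674250686843
w5 [[ 0.6246 -0.0156  0.01  ]
 [ 0.6092 -0.1499  0.01  ]
 [ 0.6035 -0.3088  0.01  ]]
```

Emit:
{"method": "play_rows", "body": {"steps": "4.2 0 0 0 0 0 0;0 0 0 0.02 0 0 0;0 0 0 0.03 0 0 0;0 0 0 0.03 0 0 0;0 0 0 0.03 0 0 0;0 0 0 0.02 0 0 0;0 0 0 0.013 0 0 0;0 0 0 0.008 0 0 0;0 0 0 0 0 0 0;0 0 0 0 0 0 0;0 0 0 0 0 0 0.3", "squeeze": 40}}

```text
time: 12.8
tool_pos: [0.4775, -0.2013, 0.1098]
ee_rot: [1.238, 1.189, -1.236]
wrist_force: [-0.3, -0.0, -0.1]
finger_gap: 0.854
```

```bash
python3 - <<'E'
from h import *
o=get_obs();f=grab_frame('wrist');save('w6',cv2.resize(f[120:420,160:480],(800,600) if 0 else (640,600)));np.save('w6.npy',np.r_[o['tool_pos'],o['ee_rot']]);save('w6f',f)
plan([.4764,-.2005,.108],(1,-0.036))
for p in([.4764,-.2005,.141],[.4764,-.1745,.115],[.4764,-.2265,.115]):print(proj('wrist',p,o))
E
```

```text
t 12.85 tcp [ 0.4774 -0.2012  0.1098] x [ 2.1e-03 -2.0e-04 -1.0e+00] y [ 0.9992 -0.0387  0.0021] F [0.4 0.5 0.6] gap 0.777
shift [ 0.0018 -0.001  -0.0007]
turn [-0.16  0.01 -0.12] shift after turn [ 0.0018 -0.001  -0.0007]
turn [ 1.7984e+02 -1.9000e-01 -2.0000e-02] shift after turn [0.0018 0.001  0.0007]
(np.float64(322.9706043780808), np.float64(357.9686102332956))
(np.float64(319.8651530422099), np.float64(259.85869720562533))
(np.float64(324.39696921942806), np.float64(368.18126804470546))
```

View pics/w6.png

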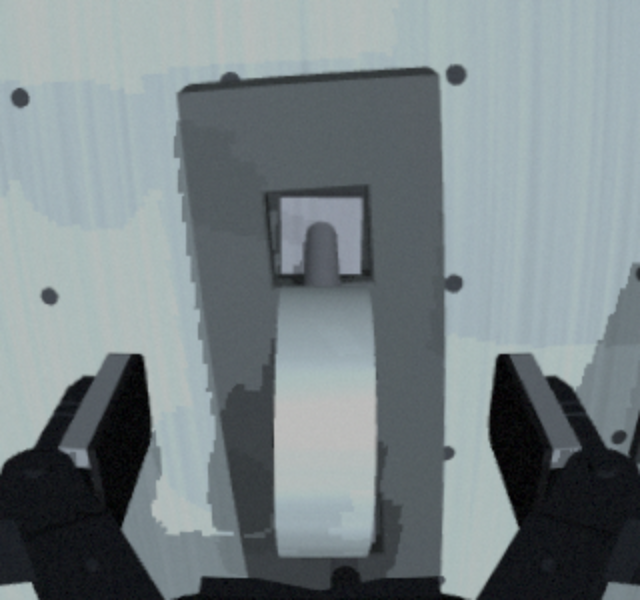

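The plate is square to the jaws and sits about 0.8 mm off the jaws' midplane towards +tool y. I'll check the along-plate position from the rim's end rows (263.5 and 398.5).

```bash
python3 - <<'E'
from h import *
v=np.load('w6.npy');o=dict(tool_pos=v[:3],ee_rot=v[3:])
for yc in(-.198,-.2005,-.203):
  for zc in(.115,.119):
    r=[proj('wrist',[.477,yc+.026*np.cos(a),zc+.026*np.sin(a)],o)[1] for a in np.linspace(0,6.28,200)]
    print(yc,zc,min(r),max(r))
print('foot', [proj('wrist',[.477,y,.018],o) for y in(-.1875,-.2135)])
E
```

```text
-0.198 0.115 249.00311869076066 378.0898491151827
-0.198 0.119 252.68498965044063 384.80735791729563
-0.2005 0.115 254.8039678263812 382.7721589579111
-0.2005 0.119 258.61035320651763 389.53493456520863
-0.203 0.115 260.53214688803257 387.376108917966
-0.203 0.119 264.43589035588104 394.15403667512214
foot [(np.float64(321.16052422182366), np.float64(219.6443992785691)), (np.float64(322.63436930692666), np.float64(257.6133117281424))]
```

```bash
python3 - <<'E'
from h import *
v=np.load('w6.npy');o=dict(tool_pos=v[:3],ee_rot=v[3:])
for yc in(-.2,-.2015,-.203,-.2045):
  for zc in(.123,.125,):
    r=[proj('wrist',[.477,yc+.026*np.cos(a),zc+.026*np.sin(a)],o)[1] for a in np.linspace(0,6.28,200)]
    print(yc,zc,min(r),max(r))
E
```

```text
-0.2 0.123 261.40486658610774 395.64312415885695
-0.2 0.125 263.4609719380043 399.292339864208
-0.2015 0.123 264.9867618990181 398.4627342144009
-0.2015 0.125 267.08072990133735 402.1136219379258
-0.203 0.123 268.53890107177284 401.24150278260987
-0.203 0.125 270.66963611932795 404.89321440271056
-0.2045 0.123 272.06101148759416 403.98000633605915
-0.2045 0.125 274.2153793295944 407.6392171906536
```

The plate's rim fits a centre at y = -0.200, z = 0.125, since the foot sits on the well floor at 0.010. So I raise 8 mm, centre, and close gently.

Emit:
{"method": "play_rows", "body": {"steps": "0 0 0 -0.008 0.0008 -0.0012 0.3;0 0 0 0 0 0 0.4;0 0 0 0 0 0 0.5;0 0 0 0 0 0 0.6;0 0 0 0 0 0 0.7;0 0 0 0 0 0 0.75;0 0 0 0 0 0 0.8;0 0 0 0 0 0 0.85;0 0 0 0 0 0 0.9;0 0 0 0 0 0 1;0 0 0 0 0 0 1;0 0 0 0 0 0 1;0 0 0 0 0 0 1", "squeeze": 60}}

```text
time: 14.15
tool_pos: [0.4778, -0.1998, 0.1169]
ee_rot: [1.238, 1.19, -1.237]
wrist_force: [1.8, -0.2, -1.8]
finger_gap: 0.18
```

Emit:
{"method": "play_rows", "body": {"steps": "0 0 0 -0.002 0 0 1;0 0 0 -0.004 0 0 1;0 0 0 -0.006 0 0 1;0 0 0 -0.01 0 0 1;0 0 0 -0.015 0 0 1;0 0 0 -0.015 0 0 1;0 0 0 -0.014 0 0 1;0 0 0 -0.01 0 0 1;0 0 0 -0.004 0 0 1;0 0 0 0 0 0 1;0 0 0 0 0 0 1"}}

```text
time: 15.25
tool_pos: [0.477, -0.1996, 0.1963]
ee_rot: [1.238, 1.192, -1.238]
wrist_force: [-0.6, 0.6, -3.6]
finger_gap: 0.181
```

```bash
python3 - <<'E'
from h import *
a=np.radians(85.8)
plan([.478,.017,.197],(np.cos(a),np.sin(a)));plan([.630,.017,.197])
o=get_obs();print(o['ft_torque'],o['wrist_force'])
E
```

```text
t 15.25 tcp [ 0.477  -0.1996  0.1963] x [-1.e-03  4.e-04 -1.e+00] y [ 0.9992 -0.0388 -0.0011] F [-0.6  0.6 -3.6] gap 0.181
shift [-0.0006 -0.0074 -0.2165]
turn [-8.802e+01 -6.000e-02  3.000e-02] shift after turn [-0.0007  0.2161 -0.0149]
turn [9.198e+01 3.000e-02 7.000e-02] shift after turn [-0.0007 -0.2161  0.0149]
t 15.25 tcp [ 0.477  -0.1996  0.1963] x [-1.e-03  4.e-04 -1.e+00] y [ 0.9992 -0.0388 -0.0011] F [-0.6  0.6 -3.6] gap 0.181
shift [-0.0008  0.1445 -0.2224]
[ 0.02273199 -0.02343015  0.05326115] [-0.58533376  0.63471725 -3.59549622]
```

Emit:
{"method": "play_rows", "body": {"steps": "0 0 0 0 0 -0.006 1;0 0 0 0 -0.001 -0.015 1;0 0 0 0 -0.001 -0.024 1;0 0 0 0 -0.001 -0.03 1;0 0 0 0 -0.001 -0.033 1;0 0 0 0 -0.001 -0.033 1;0 0 0 0 -0.001 -0.03 1;0 0 0 0 -0.001 -0.024 1;0 0 0 0 0 -0.014 1;0 0 0 0 0 -0.006 1;0 0 0 0 0 -0.002 1;0 0 0 0 0 0 1"}}

```text
time: 16.45
tool_pos: [0.4787, 0.0167, 0.1966]
ee_rot: [1.238, 1.19, -1.239]
wrist_force: [0.2, -0.3, -3.4]
finger_gap: 0.179
```

Emit:
{"method": "play_rows", "body": {"steps": "-3 0 0 0 0 0 1;-6 0 0 0 0 0 1;-8 0 0 0 0 0 1;-8 0 0 0 0 0 1;-8 0 0 0 0 0 1;-8 0 0 0 0 0 1;-8 0 0 0 0 0 1;-8 0 0 0 0 0 1;-8 0 0 0 0 0 1;-8 0 0 0 0 0 1;-8 0 0 0 0 0 1;-5 0 0 0 0 0 1;-2 0 0 0 0 0 1;0 0 0 0 0 0 1;0 0 0 0 0 0 1"}}

```text
time: 17.95
tool_pos: [0.4788, 0.0163, 0.1967]
ee_rot: [0.06, 1.57, -0.06]
wrist_force: [-0.3, -0.3, -4.6]
finger_gap: 0.181
```

```bash
python3 - <<'E'
from h import *
a=np.radians(85.8)
plan([.665,.017,.190],(np.cos(a),np.sin(a)))
E
```

```text
t 17.95 tcp [0.4788 0.0163 0.1967] x [-2.e-04 -2.e-04 -1.e+00] y [ 7.620e-02  9.971e-01 -2.000e-04] F [-0.3 -0.3 -4.6] gap 0.181
shift [0.0067 0.0149 0.1856]
turn [-0.17 -0.01  0.01] shift after turn [0.0067 0.0143 0.1857]
turn [1.7983e+02 2.0000e-02 2.0000e-02] shift after turn [ 0.0067 -0.0143 -0.1857]
```

Emit:
{"method": "play_rows", "body": {"steps": "0 0 0 0 0.0005 0.006 1;0 0 0 0 0.001 0.013 1;0 0 0 0 0.002 0.02 1;0 0 0 0 0.002 0.026 1;0 0 0 0 0.002 0.028 1;0 0 0 0 0.002 0.028 1;0 0 0 0 0.002 0.025 1;0 0 0 0.004 0.002 0.02 1;0 0 0 0.008 0.001 0.013 1;0 0 0 0.01 0 0.006 1;0 0 0 0.01 0 0.003 1;0 0 0 0.008 0 0 1;0 0 0 0.004 0 0 1;0 0 0 0 0 0 1;0 0 0 0 0 0 1;0 0 0 0 0 0 1"}}

```text
time: 19.55
tool_pos: [0.6677, 0.0179, 0.1537]
ee_rot: [0.058, 1.569, -0.058]
wrist_force: [-0.4, -0.3, -3.5]
finger_gap: 0.175
```

```bash
python3 - <<'E'
from h import *
o=get_obs();f=grab_frame('wrist');save('w7f',f);save('w7',cv2.resize(f[140:340,220:420],(600,600),interpolation=cv2.INTER_CUBIC));np.save('w7.npy',np.r_[o['tool_pos'],o['ee_rot']])
a=np.radians(85.8)
plan([.671,.017,.153],(np.cos(a),np.sin(a)))
E
```

```text
t 19.6 tcp [0.6677 0.0179 0.1536] x [ 1.3e-03  3.0e-04 -1.0e+00] y [7.370e-02 9.973e-01 4.000e-04] F [ 0.7 -0.2 -3.2] gap 0.18
shift [ 0.0006 -0.0007  0.0033]
turn [-0.03  0.08 -0.02] shift after turn [ 0.0006 -0.0007  0.0033]
turn [ 1.7997e+02 -4.0000e-02 -1.2000e-01] shift after turn [ 0.0006  0.0007 -0.0033]
```

View pics/w7.png

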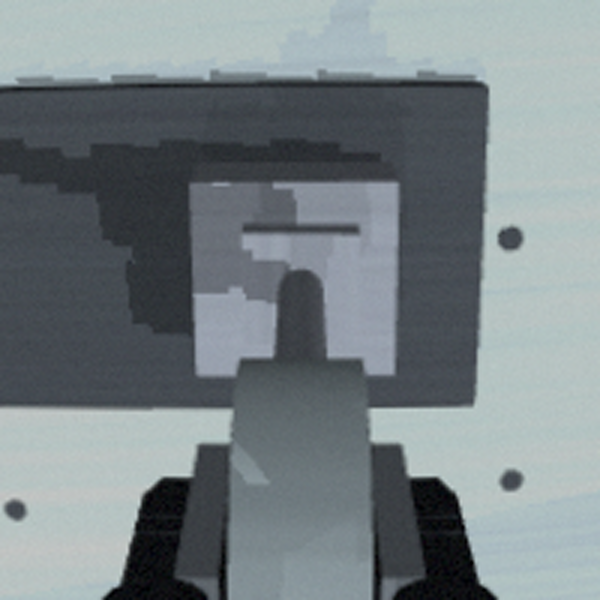

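The foot's near face is the dark line at (242-360, 223-235) over the pedestal face (190-400, 182-377), and the edges look parallel. Now the offsets.

```bash
python3 - <<'E'
from h import *
v=np.load('w7.npy');o=dict(tool_pos=v[:3],ee_rot=v[3:]);t,Rt=pose(o)
f=lambda x,y:(220+x/3-.33,140+y/3-.33)
T=lambda uv,z:(Rt.T@(onz('wrist',f(*uv),z,o)-t))
P=np.array([T(c,.03) for c in((190,182),(401,180),(395,376),(196,377))]);print('ped tool',P.round(4),P.mean(0).round(4))
for a,b in((0,1),(3,2)):print(np.degrees(np.arctan2(*(P[b]-P[a])[[2,1]])))
for a,b in((0,3),(1,2)):print(np.degrees(np.arctan2(*(P[b]-P[a])[[1,2]])))
B=np.array([T(c,.0467) for c in((242,224),(360,224))]);A=np.array([T(c,.0547) for c in((242,235),(360,235))]);print('foot bottom edge',B.round(4),'top edge',A.round(4))
print('plate near rim cols',[T(c,.127) for c in((240,362),(367,360))])
g=cv2.cvtColor(cv2.imread('pics/w7f.png'),6)
print('col edges', [ (r,np.where(np.abs(np.diff(g[r,270:370].astype(int)))>14)[0]+270) for r in(204,208,212,216,218)])
print('row edges', [ (c,np.where(np.abs(np.diff(g[190:280,c].astype(int)))>12)[0]+190) for c in(288,292,296,306,312,345,350)])
E
```

```text
ped tool [[ 0.1236 -0.0272 -0.0221]
 [ 0.1237  0.023  -0.0226]
 [ 0.1237  0.023   0.0281]
 [ 0.1237 -0.0273  0.0284]] [ 0.1237 -0.0021  0.0029]
-0.5429740407989999
-0.3189384423326588
-0.07044618098973882
-0.05365984936971076
foot bottom edge [[ 0.1069 -0.0141 -0.0163]
 [ 0.107   0.0124 -0.0163]] top edge [[ 0.0989 -0.0137 -0.0161]
 [ 0.099   0.012  -0.0161]]
plate near rim cols [array([ 0.02664759, -0.01044887, -0.01645943]), array([ 0.02665636,  0.00940441, -0.01679221])]
col edges [(204, array([282, 283, 316, 317, 351, 352])), (208, array([282, 283, 318, 351, 352])), (212, array([282, 283, 318, 351, 352])), (216, array([282, 283, 300, 338, 339, 351, 352])), (218, array([282, 283, 300, 339, 351, 352]))]
row edges [(288, array([200, 237, 264, 265, 275, 276])), (292, array([199, 200, 201, 237, 264, 265, 275, 276])), (296, array([193, 199, 200, 201, 234, 235, 237, 264, 265, 275, 276])), (306, array([200, 213, 215, 216, 217, 218, 225, 226, 239, 258, 259])), (312, array([199, 200, 202, 214, 216, 217, 218, 225, 226, 236, 240])), (345, array([199, 200, 264, 265, 275])), (350, array([199, 200, 264, 265, 275]))]
```

```bash
python3 - <<'E'
from h import *
v=np.load('w7.npy');o=dict(tool_pos=v[:3],ee_rot=v[3:]);t,Rt=pose(o)
for dx in (-.0081,-.006,-.010):
  for dz in(0,-.002,-.004):
    print(dx,dz,round(min(proj('wrist',t+Rt@np.array([dx-.026*np.sin(a),-.0005,dz+.026*np.cos(a)]),o)[1] for a in np.linspace(0,6.28,300)),2))
g=cv2.cvtColor(cv2.imread('pics/w7f.png'),6);print(g[252:268,312],g[252:268,330])
# post sides: cols per row
for r in range(232,258,4):print(r,g[r,308:332])
v=np.load('w6.npy');o=dict(tool_pos=v[:3],ee_rot=v[3:]);g=cv2.cvtColor(cv2.imread('pics/w6f.png'),6);print(g[210:225,310],[onz('wrist',(310,r),.018,o)[1] for r in(217,218,219)])
E
```

```text
-0.0081 0 266.88
-0.0081 -0.002 262.29
-0.0081 -0.004 257.64
-0.006 0 264.8
-0.006 -0.002 260.25
-0.006 -0.004 255.65
-0.01 0 268.81
-0.01 -0.002 264.18
-0.01 -0.004 259.49
[81 74 76 69 71 70 66 62 62 73 75 75 81 85 83 89] [156 155 157 160 160 157 161 116  79  72  73  76  79  80  83  83]
232 [108 109 110 111 115 107  84  64  62  65  63  64  59  62  63  65  73  93
 123 145 143 155 157 155]
236 [110 110 108 114 100  71  56  64  61  64  67  65  61  66  64  64  68  72
  75  92 158 156 157 155]
240 [134 110 111 114  81  62  57  65  59  67  62  62  66  62  62  67  71  74
  75  91 155 157 156 159]
244 [155 153 155 160 104  64  64  59  65  64  67  63  63  62  60  66  70  71
  75  88 139 158 158 159]
248 [154 152 155 157  89  55  62  65  65  63  63  61  61  65  64  65  70  71
  73  81 122 152 155 154]
252 [155 156 154 135  81  57  59  61  64  66  66  64  65  62  60  65  66  70
  75  82 102 152 156 155]
256 [160 160 158 111  71  58  63  60  68  66  64  59  65  60  60  64  67  72
  76  76  84 152 160 158]
[ 95  93  93  93  76  60  50  52  92 152 152 151 149 153 152] [np.float64(-0.1822792785545626), np.float64(-0.18293755739487655), np.float64(-0.1835968667405069)]
```

```bash
python3 - <<'E'
from h import *
for w in('w6','w7'):
    v=np.load(w+'.npy');o=dict(tool_pos=v[:3],ee_rot=v[3:])
    X=onz('wrist',(321,219),.018,o);print(X,proj('wrist',X,o))
print(v, np.load('w6.npy'))
print([proj('wrist',[.477,-.1875,.018],dict(tool_pos=np.load('w6.npy')[:3],ee_rot=np.load('w6.npy')[3:]))])
E
```

```text
[ 0.47813208 -0.18387287  0.018     ] (np.float64(321.0), np.float64(218.99999999999994))
[0.66326901 0.01828737 0.018     ] (np.float64(321.0), np.float64(218.99999999999994))
[ 0.66769766  0.01791669  0.15367503  0.05824093  1.56862972 -0.05759091] [ 0.47745342 -0.20133872  0.10982957  1.23848527  1.18878647 -1.23616775]
[(np.float64(319.43610900323966), np.float64(224.530577480032))]
```

```bash
python3 - <<'E'
from h import *
for i in range(4):print(camera_params('wrist')['mount'][:3,3], camera_params('top')['tvec'])
E
python3 -c "
from h import *
print(camera_params('wrist')['mount'],camera_params('top')['tvec'])"
```

```text
[-0.13412505 -0.00113793 -0.08384016] [0.01269084 0.5807175  1.15248206]
[-0.13412505 -0.00113793 -0.08384016] [0.01269084 0.5807175  1.15248206]
[-0.13412505 -0.00113793 -0.08384016] [0.01269084 0.5807175  1.15248206]
[-0.13412505 -0.00113793 -0.08384016] [0.01269084 0.5807175  1.15248206]
[[-2.90214978e-05 -3.17437347e-01  9.48279247e-01 -1.34125055e-01]
 [ 9.99999998e-01  4.65163762e-05  4.61757788e-05 -1.13792508e-03]
 [-5.87684309e-05  9.48279246e-01  3.17437345e-01 -8.38401598e-02]
 [ 0.00000000e+00  0.00000000e+00  0.00000000e+00  1.00000000e+00]] [0.01269084 0.5807175  1.15248206]
```

The published wrist mount drifts by 1-2 mm between calls, so I rely on offsets taken within one picture: foot to pedestal is dy = -1.2 mm, dz = +6.1 mm. Plate and foot agree, so there is no tilt in the grip. I correct, lower most of the way, then recheck.

Emit:
{"method": "play_rows", "body": {"steps": "0 0 0 0 -0.0006 0.003 1;0 0 0 0 -0.0006 0.003 1;0 0 0 0.003 0 0 1;0 0 0 0.004 0 0 1;0 0 0 0.003 0 0 1;0 0 0 0.001 0 0 1;0 0 0 0 0 0 1;0 0 0 0 0 0 1"}}

```text
time: 20.4
tool_pos: [0.6734, 0.0163, 0.1418]
ee_rot: [0.058, 1.57, -0.058]
wrist_force: [0.1, 0.1, -2.9]
finger_gap: 0.179
```

```bash
python3 - <<'E'
from h import *
o=get_obs();f=grab_frame('wrist');save('w8f',f);save('w8',cv2.resize(f[160:340,230:410],(540,540),interpolation=cv2.INTER_CUBIC));np.save('w8.npy',np.r_[o['tool_pos'],o['ee_rot']])
a=np.radians(85.8)
plan([.671,.017,.153],(np.cos(a),np.sin(a)))
M=camera_params('wrist')['mount'];print(M[:3,3])
E
```

```text
t 20.45 tcp [0.6734 0.0162 0.142 ] x [ 4.e-04  1.e-04 -1.e+00] y [7.380e-02 9.973e-01 1.000e-04] F [-0.3  0.1 -3.6] gap 0.18
shift [-0.011   0.0006 -0.0025]
turn [-0.03  0.02 -0.01] shift after turn [-0.011   0.0006 -0.0025]
turn [ 1.7997e+02 -1.0000e-02 -3.0000e-02] shift after turn [-0.011  -0.0006  0.0025]
[-0.13412267 -0.00113782 -0.08383966]
```

View pics/w8.png

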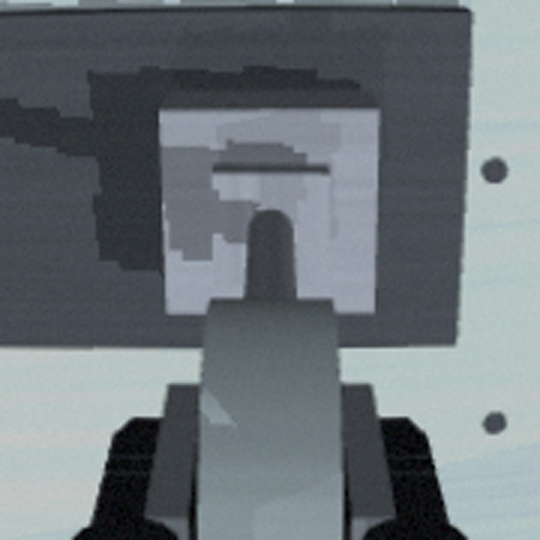

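```bash
python3 - <<'E'
from h import *
v=np.load('w8.npy');o=dict(tool_pos=v[:3],ee_rot=v[3:]);t,Rt=pose(o)
f=lambda x,y:(230+x/3-.33,160+y/3-.33)
T=lambda uv,z:(Rt.T@(onz('wrist',f(*uv),z,o)-t))
P=np.array([T(c,.03) for c in((159,109),(380,107),(376,313),(166,315))]);print(P.round(4),P.mean(0).round(4))
B=np.array([T(c,.0351) for c in((212,164.5),(330,164.5))]);A=np.array([T(c,.0431) for c in((212,173),(330,173))]);print(B.round(4),A.round(4))
print('foot centre', B.mean(0)+[0,0,.013], A.mean(0)+[0,0,.013])
for a,b in((0,1),(3,2)):print(np.degrees(np.arctan2(*(P[b]-P[a])[[2,1]])))
for a,b in((0,3),(1,2)):print(np.degrees(np.arctan2(*(P[b]-P[a])[[1,2]])))
E
```

```text
[[ 0.1118 -0.0262 -0.028 ]
 [ 0.1118  0.0239 -0.0284]
 [ 0.1118  0.0245  0.0222]
 [ 0.1118 -0.0261  0.0227]] [ 0.1118 -0.001  -0.0029]
[[ 0.1067 -0.0141 -0.0163]
 [ 0.1067  0.0124 -0.0163]] [[ 0.0987 -0.0137 -0.0166]
 [ 0.0987  0.012  -0.0166]]
foot centre [ 0.10673166 -0.00081298 -0.00329254] [ 0.09873161 -0.00082296 -0.00361537]
-0.5338159973036724
-0.590867289568569
0.1313188478427969
0.6871944646791497
```

Foot and pedestal centres agree within 0.5 mm, with a residual yaw of about 0.4°. I'll trim the yaw and lower gently to contact.

Emit:
{"method": "play_rows", "body": {"steps": "-0.4 0 0 0.001 0 0.0003 1;0 0 0 0.001 0 0 1;0 0 0 0.001 0 0 1;0 0 0 0.0007 0 0 1;0 0 0 0 0 0 1;0 0 0 0 0 0 1"}}

```text
time: 21.05
tool_pos: [0.6736, 0.0162, 0.1381]
ee_rot: [0.052, 1.57, -0.052]
wrist_force: [0.3, -0.1, -3.8]
finger_gap: 0.182
```

Emit:
{"method": "play_rows", "body": {"steps": "0 0 0 0.0005 0 0 1;0 0 0 0 0 0 1;0 0 0 0.0003 0 0 1;0 0 0 0 0 0 1;0 0 0 0 0 0 1"}}

```text
time: 21.55
tool_pos: [0.6736, 0.0162, 0.1373]
ee_rot: [0.053, 1.57, -0.052]
wrist_force: [0.5, -1.0, -4.2]
finger_gap: 0.18
```

Emit:
{"method": "play_rows", "body": {"steps": "0 0 0 0.0004 0 0 1;0 0 0 0 0 0 1;0 0 0 0 0 0 1"}}

```text
time: 21.85
tool_pos: [0.6736, 0.0162, 0.1369]
ee_rot: [0.052, 1.57, -0.052]
wrist_force: [0.8, -0.3, -4.0]
finger_gap: 0.183
```

Emit:
{"method": "play_rows", "body": {"steps": "0 0 0 0.0004 0 0 1;0 0 0 0 0 0 1;0 0 0 0 0 0 1"}}

```text
time: 22.15
tool_pos: [0.6737, 0.0162, 0.1369]
ee_rot: [0.053, 1.57, -0.052]
wrist_force: [-0.9, 0.5, -0.5]
finger_gap: 0.178
```

Contact: the load on the wrist went from -4.0 to -0.5 N. I'll relax the squeeze, then open slowly.

Emit:
{"method": "play_rows", "body": {"steps": "0 0 0 0 0 0 1;0 0 0 0 0 0 1;0 0 0 0 0 0 1", "squeeze": 20}}

```text
time: 22.45
tool_pos: [0.6738, 0.0162, 0.1369]
ee_rot: [0.053, 1.57, -0.052]
wrist_force: [-1.7, -0.3, 0.9]
finger_gap: 0.181
```

Emit:
{"method": "play_rows", "body": {"steps": "0 0 0 0 0 0 0.82;0 0 0 0 0 0 0.81;0 0 0 0 0 0 0.8;0 0 0 0 0 0 0.79;0 0 0 0 0 0 0.78;0 0 0 0 0 0 0.76;0 0 0 0 0 0 0.74;0 0 0 0 0 0 0.72;0 0 0 0 0 0 0.7;0 0 0 0 0 0 0.67;0 0 0 0 0 0 0.64;0 0 0 0 0 0 0.6;0 0 0 0 0 0 0.55;0 0 0 0 0 0 0.5;0 0 0 0 0 0 0.45;0 0 0 0 0 0 0.45"}}

```text
time: 24.05
tool_pos: [0.6737, 0.0162, 0.1365]
ee_rot: [0.053, 1.57, -0.052]
wrist_force: [-0.3, 0.3, -0.3]
finger_gap: 0.551
```

```bash
python3 - <<'E'
from h import *
o=get_obs();f=grab_frame('wrist');save('w9f',f);save('w9',cv2.resize(f[160:400,210:430],(660,720))[:600]);np.save('w9.npy',np.r_[o['tool_pos'],o['ee_rot']])
plan([.671,.017,.153])
E
```

```text
t 24.1 tcp [0.6736 0.0162 0.1365] x [ 1.e-04  1.e-04 -1.e+00] y [6.670e-02 9.978e-01 1.000e-04] F [-0.3  0.5 -0. ] gap 0.55
shift [-0.0165  0.0006 -0.0027]
```

View pics/w9.png

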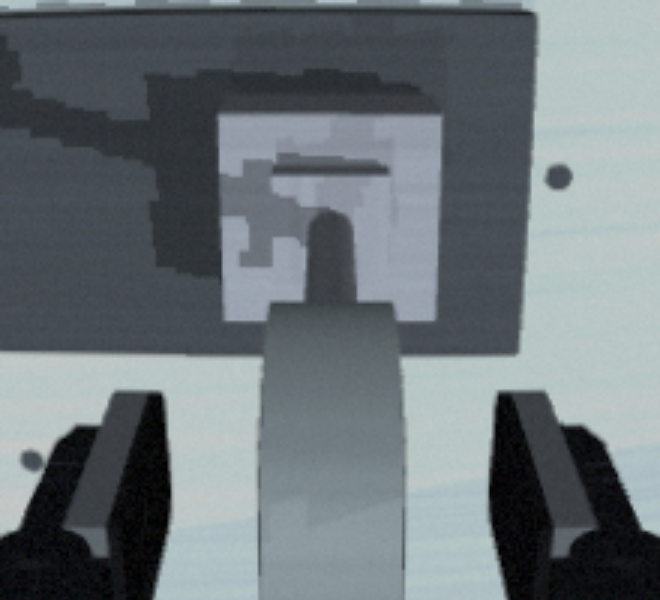

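The target stands free between the open jaws. Foot (272-390) and pedestal (220-442) share centre column 331, with parallel edges. Now open fully and rise straight up.

Emit:
{"method": "play_rows", "body": {"steps": "0 0 0 0 0 0 0.3;0 0 0 0 0 0 0;0 0 0 0 0 0 0;0 0 0 0 0 0 0;0 0 0 -0.005 0 0 0;0 0 0 -0.01 0 0 0;0 0 0 -0.02 0 0 0;0 0 0 -0.025 0 0 0;0 0 0 -0.025 0 0 0;0 0 0 -0.025 0 0 0;0 0 0 -0.02 0 0 0;0 0 0 -0.01 0 0 0;0 0 0 -0.005 0 0 0;0 0 0 0 0 0 0;0 0 0 0 0 0 0;0 0 0 0 0 0 0;0 0 0 0 0 0 0"}}

```text
time: 25.8
tool_pos: [0.6732, 0.0162, 0.2805]
ee_rot: [0.052, 1.572, -0.053]
wrist_force: [-0.2, 0.7, -0.7]
finger_gap: 0.996
```

```bash
python3 - <<'E'
from h import *
o=get_obs();t,Rt=pose(o);f=grab_frame('wrist');save('w10f',f);g=f.max(2).astype(int)
print(o['time'],t)
for r in range(int(proj('wrist',[.66,.017,.05],o)[1])-20,330,6):
    c=np.where(g[r,270:370]>0)[0];print(r,''.join('%4d'%x for x in g[r,286:356:3]))
print('ped',[np.round(proj('wrist',p,o),1) for p in([.6444,-.0071,.03],[.648,.0413,.03],[.6964,.0378,.03],[.6924,-.011,.03])])
cam=onz
C=np.array([.671,.0165]);th=np.radians(-4.2);ex=np.array([np.cos(th),np.sin(th)])
print('expected rim pts',[np.round(proj('wrist',[*(C+s*.026*ex),.145],o),1) for s in(-1,0,1)],np.round(proj('wrist',[*C,.171],o),1))
E
```

```text
25.8 [0.67321702 0.01623263 0.28047476]
164   49  52  52  50  56  51  52  49  48  54  50  50  51  50  52  51  54  54  64  70  78  74  77  76
170   50  54  51  81 156 152 154 149 152 153 151 154 141 142 145 151 154 154 152 130  75  75  76  76
176   50  53  50  66 155 154 156 157 116 120 119 115 143 143 146 145 155 152 153 136  72  73  77  75
182   50  51  53  60 109 110 109 124 156 154 153 145 145 146 155 160 150 157 156 128  75  75  75  74
188   54  55  54  50 109 107 107 108  83  84  85  82  91  94  97 147 147 153 156 131  81  78  78  76
194   50  52  52  52 158 155 113 125 109 111 111 110 110 112 113 114 157 155 155 129  73  73  73  72
200   54  54  52  54 158 121 109 126 139 137 138 137 140 135 137 119 155 157 155 132  76  76  75  75
206   66  64  65  53 158 159 159 149 152 153 152 154 155 156 155 135 157 156 155 119  73  77  76  79
212   71  75  75  71 156 156 158 145 173 171 170 170 170 169 172 125 157 158 156 116  73  75  73  75
218   74  78  76  74  72  74  72  74 178 181 178 178 180 177 179 135  72  77  74  74  76  75  75  78
224   87  87  88  85  87  85  87  81 180 181 179 1
[... 1263 characters left out ...]
302  174 177 176 177 177 178 179 176 178 148 130 176 176 179 177 176 178 176 177 177 179 177 179 178
308  175 177 179 176 180 176 180 176 178 176 177 177 178 175 176 175 176 175 180 176 177 176 177 178
314  177 176 175 176 176 176 177 178 177 179 178 177 177 177 178 177 178 178 175 177 174 176 174 178
320  176 176 180 179 178 178 180 177 178 177 176 174 178 177 178 175 180 175 177 177 174 178 174 176
326  178 178 176 176 176 175 176 176 178 177 176 175 177 177 176 176 179 178 179 177 177 175 175 175
ped [array([296.5, 167.7]), array([343., 168.]), array([342.1, 212.8]), array([296.5, 212.1])]
expected rim pts [array([321.5, 188.8]), array([321.2, 222.4]), array([320.9, 254.3])] [321.3 233.3]
```

```bash
python3 - <<'E'
from h import *
a=cv2.imread('pics/w10f.png')
f=grab_frame('wrist')[:,:,::-1];print('still: diff px',int((cv2.absdiff(a,f).max(2)>40).sum()))
t0=cv2.imread('pics/top0.png');t1=grab_frame('top')[:,:,::-1];s0=cv2.imread('pics/side0.png');s1=grab_frame('side')[:,:,::-1]
d=lambda A,B,x,y,w,h:int((cv2.absdiff(A,B)[y:y+h,x:x+w].max(2)>40).sum())
print('top: lens',d(t0,t1,450,270,40,30),'jar',d(t0,t1,495,195,45,40),'driver',d(t0,t1,165,130,35,100),'rackwell',d(t0,t1,395,275,40,25),'tray',d(t0,t1,222,270,70,70),'plug',d(t0,t1,140,258,25,25))
print('side: lens',d(s0,s1,370,168,30,45),'jar',d(s0,s1,325,150,25,35),'driver',d(s0,s1,175,330,100,45),'ped',d(s0,s1,265,200,40,80))
c=np.argwhere(t1[272:334,226:286].max(2)<35)+[272,226];print('plug in tray top px',c.mean(0)[::-1] if len(c) else None,len(c))
if len(c):print(onz('top',c.mean(0)[::-1],.05))
E
```

```text
still: diff px 224
top: lens 0 jar 0 driver 0 rackwell 141 tray 187 plug 263
side: lens 609 jar 4 driver 0 ped 381
plug in tray top px [252.3030303  303.19191919] 99
[0.44935801 0.1319815  0.05      ]
```

```bash
python3 - <<'E'
from h import *
fs=[grab_frame('wrist') for _ in range(6)]
a=cv2.imread('pics/w10f.png')[:,:,::-1]
for b in(a,fs[0],fs[3]):
    m=cv2.absdiff(b,fs[5]).max(2)>40;p=np.argwhere(m)
    print(len(p),'in target box',int(m[165:262,290:350].sum()),p.min(0) if len(p) else '',p.max(0) if len(p) else '')
for g in(fs[0],fs[5]):
    g=g.max(2).astype(int);print([ (np.argmax(np.abs(np.diff(g[r,302:316])))+302,np.argmax(np.abs(np.diff(g[r,324:340])))+324) for r in(212,218,224,242,248)], np.where(np.abs(np.diff(g[182:262,322]))>20)[0]+182)
print(get_obs()['time'],get_obs()['wrist_force'].round(1),np.abs(get_obs()['joint_velocities']).max())
E
```

```text
4069 in target box 150 [0 0] [379 639]
367 in target box 10 [11  0] [376 629]
17 in target box 0 [124   5] [352 539]
[(np.int64(308), np.int64(330)), (np.int64(308), np.int64(330)), (np.int64(308), np.int64(330)), (np.int64(309), np.int64(330)), (np.int64(307), np.int64(331))] [186 255]
[(np.int64(308), np.int64(330)), (np.int64(308), np.int64(331)), (np.int64(308), np.int64(330)), (np.int64(309), np.int64(330)), (np.int64(307), np.int64(330))] [185 186 255]
26.3 [ 0.1  1.1 -0.6] 0.0016629456652743604
```

The plate's edges stay put between frames. The frame differences cover the whole image, so they come from the arm settling slightly. Handing in.

```bash
python3 -c "
from rig import *
print(job_done())"
```

```text
the job is handed in; nothing more can be done
None
```

I pulled the interlock plug straight up out of the controller and stood it in the tray. I then moved the alignment target from the rack to the pedestal and let go of it. It was standing by itself when I handed the job in at about 26 s of the 72 s allowed.

**Last checks:**
- **Plug:** the top view puts it at about (0.449, 0.132), which is the middle of the tray.
- **Target position:** before release, the foot was within about 0.5 mm of the pedestal's centre. Afterwards, plate and pedestal had the same centre column in the wrist picture.
- **Facing the laser:** the plate is square to within about 0.5°. Estimates of the stage's yaw ranged from -3.3° to -4.7°, and I set -3.8°.
- **Stillness:** the plate's edges stayed within a pixel over the last frames. The whole picture shifted slightly, which I put down to the arm settling.
- **Bystanders:** the top view shows no change at the lens post, jar or screwdriver.

**Disagreements:**
- **Wrist camera calibration:** it drifted by 1–2 mm between readings, so for the placing I used only offsets within a single picture.
- **Pedestal height:** comparing the top and wrist views gave scattered values of 8–31 mm, so I took the true height from the touch-down, which agreed with 30 mm.
- **Side view:** it did change around the lens post (609 pixels). That area also contained the target and its shadow before the move, so I believe the target's removal explains it.
- **Picture limit:** I had viewed all 12 pictures by then, so the final checks were on numbers only.

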